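# Lay out the valve sleeves and present the valve ball

## Task

We are laying out an overhauled sea-water valve for inspection. Stand the two loose brass sleeves upright in the middle of the two empty cells of the parts tray, so that the three make a neat row, and let go of them. Then lift the ball dish by its handle about 10 cm straight up off its stand, turn it a quarter turn counterclockwise (seen from above) so that its handle points the same way as the bar on the stand's foot, keeping the dish level and the ball in its middle throughout, and finish still holding it up there over the stand; leave everything else where it is.

Things in the scene. Friction and masses are not known exactly. Their poses are not given: they have to be found in the camera images.
- sleeve_a_mid (a point): centre of a loose plain brass sleeve (upright tube, 34 mm outside, 22 mm bore, 56 mm tall, about 180 g), 28 mm above its underside; its z axis is the tube's axis. Starts standing on the bench nearer the robot than the tray
- sleeve_b_mid (a point): centre of the second loose sleeve, identical to the first; also starts standing on the bench
- sleeve_c_mid (a point): centre of the third identical sleeve, which already stands in the tray's cell 0; it stays there
- cell0 (a point): floor centre of the tray's first cell (robot's right), already filled. Grey plastic tray fixed to the bench: a row of three square cells 60 mm inside, 64 mm apart, floor 4 mm thick, walls 4 mm thick, their tops 12 mm above the bench. Axes of all cells: y along the row from cell 0 to cell 2, x across it, z up
- cell1 (a point): centre of the floor of the middle cell, empty at the start
- cell2 (a point): centre of the floor of the last cell (robot's left end), empty at the start
- stand_top (a point): centre of the flat top of the fixed grey round stand (100 mm across, top 45 mm above the bench). x axis along its bar: a low dark bar, 14 mm wide, 12 mm tall, on the bench, reaching from the stand's foot to 120 mm from its axis; z up. The dish only rests on the flat top
- dish_middle (a point): lowest point of the hollow of the loose round steel dish (132 mm across, 18 mm tall, about 280 g), 6 mm above its underside. The hollow rises 7 degrees, beyond 32 mm radius 15 degrees, so the ball rolls back to the middle. x points out along the handle, z up. Starts on the stand, handle towards the robot, about a quarter turn clockwise of the bar
- handle (a point): centre of the dish's black handle: upright radial blade 12 mm thick (dish's y), 56 mm long (62 to 118 mm from the dish's axis), 40 mm tall. This point: 93 mm from the dish's axis, 20 mm above dish_middle and below the blade's top; axes as the dish. Pinch across its thickness from above, firmly (about 80 N): the weight hangs off to one side
- ball_center (a point): centre of the loose steel valve ball, 30 mm diameter, about 110 g, lying in the middle of the dish
- oil: white bottle, 64 mm across, 190 mm tall; loose bystander, leave it where it is; origin at the middle of its underside
- jar: low clear jar, 64 mm across, 75 mm tall; loose bystander, leave it where it is; origin at the middle of its underside
- mug: white mug, 80 mm across, 90 mm tall; loose bystander, leave it where it is; origin at the middle of its underside
- driver: screwdriver lying down; loose bystander, leave it where it is; origin at the middle of its underside
- wrench: flat wrench lying down; loose bystander, leave it where it is; origin at the middle of its underside
- bignut: dark steel collar, 44 mm across, 16 mm tall; loose bystander, leave it where it is; origin at the middle of its underside
- tape: black tape measure, 60 by 30 mm, 60 mm tall; loose bystander, leave it where it is; origin at the middle of its underside
Mind the look-alikes: they are no part of the job. Leave any black look-alike of the part that bears sleeve_a_mid alone. Of the things shaped like the part that bears cell0, the grey one is meant.

How it is judged (in metres and radians):
On the way, in this order (a step that is already met when the one before it is completed fails the run):
1. the three sleeves stand in a row, one in each cell, let go, the dish still on its stand (horizontal distance between sleeve_c_mid and cell0 below 0.012 m and z of sleeve_c_mid in the frame of cell0 between 0.024 and 0.032 m and angle between sleeve_c_mid's own z axis and vertical below 0.1 rad and ((horizontal distance between sleeve_a_mid and cell1 below 0.012 m and z of sleeve_a_mid in the frame of cell1 between 0.024 and 0.032 m and angle between sleeve_a_mid's own z axis and vertical below 0.1 rad) or (horizontal distance between sleeve_b_mid and cell1 below 0.012 m and z of sleeve_b_mid in the frame of cell1 between 0.024 and 0.032 m and angle between sleeve_b_mid's own z axis and vertical below 0.1 rad)) and ((horizontal distance between sleeve_a_mid and cell2 below 0.012 m and z of sleeve_a_mid in the frame of cell2 between 0.024 and 0.032 m and angle between sleeve_a_mid's own z axis and vertical below 0.1 rad) or (horizontal distance between sleeve_b_mid and cell2 below 0.012 m and z of sleeve_b_mid in the frame of cell2 between 0.024 and 0.032 m and angle between sleeve_b_mid's own z axis and vertical below 0.1 rad)) and contact force between the fingers and sleeve_a below 0.1 N and contact force between the fingers and sleeve_b below 0.1 N and contact force between the fingers and sleeve_c below 0.1 N and z of dish_middle in the frame of stand_top below 0.015 m), for 0.2 s.
2. the dish is lifted clear of the stand by its handle, the ball in it (z of dish_middle in the frame of stand_top above 0.036 m and contact force between the fingers and dish above 1 N and horizontal distance between ball_center and dish_middle below 0.03 m), for 0.2 s.
At the end, for the whole second after the job is handed in: Each cell holds one upright sleeve within 12 mm of its middle, let go; the fingers hold the dish still, 60 to 150 mm above the stand, within 40 mm of over it, handle within 10 degrees of the bar, level within 5.7 degrees, ball within 15 mm of its middle (horizontal distance between sleeve_c_mid and cell0 below 0.012 m and z of sleeve_c_mid in the frame of cell0 between 0.024 and 0.032 m and angle between each of sleeve_c_mid, dish_middle's own z axis and vertical below 0.1 rad and ((horizontal distance between sleeve_a_mid and cell1 below 0.012 m and z of sleeve_a_mid in the frame of cell1 between 0.024 and 0.032 m and angle between sleeve_a_mid's own z axis and vertical below 0.1 rad) or (horizontal distance between sleeve_b_mid and cell1 below 0.012 m and z of sleeve_b_mid in the frame of cell1 between 0.024 and 0.032 m and angle between sleeve_b_mid's own z axis and vertical below 0.1 rad)) and ((horizontal distance between sleeve_a_mid and cell2 below 0.012 m and z of sleeve_a_mid in the frame of cell2 between 0.024 and 0.032 m and angle between sleeve_a_mid's own z axis and vertical below 0.1 rad) or (horizontal distance between sleeve_b_mid and cell2 below 0.012 m and z of sleeve_b_mid in the frame of cell2 between 0.024 and 0.032 m and angle between sleeve_b_mid's own z axis and vertical below 0.1 rad)) and contact force between the fingers and sleeve_a below 0.1 N and contact force between the fingers and sleeve_b below 0.1 N and contact force between the fingers and sleeve_c below 0.1 N and z of dish_middle in the frame of stand_top between 0.066 and 0.156 m and horizontal distance between dish_middle and stand_top below 0.04 m and angle between the x axis of dish_middle and the x axis of stand_top, either way round below 0.17 rad and x of handle in the frame of stand_top above 0.04 m and horizontal distance between ball_center and dish_middle below 0.015 m and distance between ball_center and dish_middle below 0.025 m and contact force between the fingers and dish above 1 N and contact force between dish and stand below 0.1 N and linear speed of dish below 0.03 m/s); the arm keeps its last pose, push and grip.
It fails at once if the ball strays more than 30 mm from the dish's middle (distance between ball_center and dish_middle above 0.035 m).
It fails at once if the dish is tilted by more than 10 degrees (angle between dish_middle's own z axis and vertical above 0.175 rad).
It fails at once if a sleeve is knocked over (angle between any of sleeve_a_mid, sleeve_b_mid, sleeve_c_mid's own z axis and vertical above 0.8 rad).
It fails at once if a bystander is disturbed (moved more than 30 mm) (distance of any of oil, jar, mug, driver, wrench, bignut, tape from where it was at the start of the episode above 0.03 m).
It also fails if it takes over 64 s, if anything falls off the work surface, if the arm or the gripper's body presses on something with over 40 N, if the wrist force passes 120 N, or if a joint passes its speed limit or range.

## Robot

A 6-joint arm with a two-finger parallel gripper is mounted at the origin on the work surface. World frame = base frame: x ahead of the robot, y to its left, z up, the work surface at z = 0. Lengths are in m, angles in degrees, forces in N, time in s.
With the tool pointing down it reaches from about 0.375 to 0.9 m from the base axis. Payload 3.1 kg.
Tool frame: the origin (TCP) lies at the very end of the fingers, on their centre line; the grasp point (between the pads) lies bot.grip_point_offset behind it (bot.grip_point_offset is the distance from the TCP to the grasp point, in m); z points along the fingers, y is the line along which they close (so a half turn about z gives the same grasp; the last joint's range is limited). The gripper opens to 87 mm and grips with 3 to 60 N. Pads are 19 mm wide; open, the fingers measure 117 mm over their backs; the gripper's body (75 mm by 190 mm) begins 51 mm behind the grasp point.
Start: joints at [-77.55, 30.224, 82.088, -0, 67.689, -10.227], TCP at [0.241, -0.577, 0.223] pointing down, gripper open.
Joint ranges: [-176.69, 176.69], [-43.24, 126.21], [12.49, 139.97], [-82, 262], [0, 151.66], [-163.58, 163.58]. Speed limits (degrees/s): [159.86, 159.86, 180, 180, 180, 180].

## Interface

Orientations are given as a 3x3 rotation matrix whose columns are the frame's x, y, z axes.
In Python, from rig import bot, viewer, ticket gives the robot as it stands.
- The arm moves only by the tool servo_tool, never from a script. Its argument "targets" is a list of rows, each an object with "offset": the shift along the tool's x, y, z in m, a list of three; "dr": the turn, a rotation vector about the tool's x, y, z in degrees, a list of three. In form: [{"offset": [x, y, z], "dr": [ax, ay, az]}, ...]. A call has 1 to 20 rows; each row is the pose to reach, as a shift and turn from the pose commanded when the call began, along the tool's axes at that moment; what a row does not reach only later rows make up. A row lasts 1/12 s, in which the tool goes at most 41.7 mm and 7.16 degrees, less where a joint would pass 70% of its speed; a pose out of reach is approached as far as the arm can. A call with a gripper value outside its range is refused whole. "gripper" is the gripper command: -1 is fully open, 1 is shut, values between are in proportion, set as the call begins (left out, the last holds). The fingers move at their own pace and stop on an object; the grip force is fixed at half the most. Time passes only in rows, so rows that repeat a pose let the fingers close. It gives the time, the measured TCP pose, the force, the opening and the grip force at its end, in the units of the state.
- bot.read_state(): the state, without advancing time (a new reading comes with each control period).
- viewer.capture(name): name is "side" or "top"; returns a dict with "color" (480x640x3 uint8, red, green, blue), "camera_matrix" (3x3 intrinsics, pixels), "R" (3x3) and "t" (3): a world point X has camera coordinates R X + t. Camera axes: x right, y down, z forward; pixel columns grow to the right and rows downward; lengths in m; the calibration is good to about 2 mm. A picture is of the moment at which its call begins. There is no depth.
- ticket.hand_in(): hands the job in; it is judged then, once.
The state is a dict: "time_s": time; "joint_positions": joint angles; "qvel": joint speeds; "tau": joint torques, N m; "position": TCP position; "tcp_rot": TCP orientation; "force": force on the tool from outside, world axes, zero at the start; "moment": the same for the moment, N m; "opening": opening from 0.0 (shut) to 1.0 (fully open); "grasp_force": force on a finger pad.
Only numpy, scipy, OpenCV 4.12 (cv2) and the standard library are available. Lean on these libraries where they do the work, as an engineer would, in place of code of your own. Each camera call takes 0.05 s, during which the arm holds its last target. There are 200 camera calls.

## Working session

There is one attempt and no reset: what is moved stays moved. The work goes in short steps, Python scripts to look and compute and a tool call to move; the robot and the scene stay as the last step left them, time stands still between calls to the robot, and variables do not carry over. Pictures are saved under pics/ and viewed, at most 10 in all, crops included, and the job is handed in when it is done.

Besides the shell and the picture viewer there is one more tool, called after "Call:" in YAML: its name, and indented under it one key for each argument. servo_tool: Moves the arm, as the interface text tells. Its arguments: {"type":"object","properties":{"targets":{"type":"array"},"gripper":{"type":"number"}},"required":["targets"]}

```bash
mkdir -p pics
python3 - <<'E'
from rig import bot, viewer, ticket
import cv2, numpy as np
s=bot.read_state()
print({k:(np.round(v,3).tolist() if not isinstance(v,(str,)) else v) for k,v in s.items()}, bot.grip_point_offset)
for n in("top","side"):
    c=viewer.capture(n); cv2.imwrite(f"pics/{n}0.png",cv2.cvtColor(c["color"],cv2.COLOR_RGB2BGR))
    print(n,c["camera_matrix"].tolist(),np.round(c["R"],4).tolist(),np.round(c["t"],4).tolist())
E
```

```text
{'time_s': 0.0, 'joint_positions': [-77.549, 30.279, 82.157, -0.0, 67.689, -10.228], 'qvel': [-0.015, 0.053, -0.005, 0.049, 0.08, 0.099], 'tau': [-0.0, -44.005, -17.659, 0.063, 0.058, -0.0], 'position': [0.241, -0.576, 0.222], 'tcp_rot': [[0.923, 0.386, -0.0], [0.386, -0.923, 0.002], [0.0, -0.002, -1.0]], 'force': [0.903, 0.783, -0.66], 'moment': [-0.001, 0.003, -0.013], 'grasp_force': 0.0, 'opening': 0.999} 0.0187
top [[576.3117674031607, 0.0, 310.147016301774], [0.0, 576.3117674031607, 243.86037129893634], [0.0, 0.0, 1.0]] [[0.0264, -0.9996, -0.0104], [-0.9962, -0.0254, -0.0835], [0.0832, 0.0126, -0.9965]] [-0.0038, 0.5734, 1.5005]
side [[519.0003019082649, 0.0, 321.5262824062112], [0.0, 519.0003019082649, 240.32154647205147], [0.0, 0.0, 1.0]] [[-0.9861, -0.1662, 0.0092], [-0.1144, 0.6367, -0.7626], [0.1209, -0.753, -0.6468]] [0.5444, 0.1057, 1.1773]
```

View pics/top0.png

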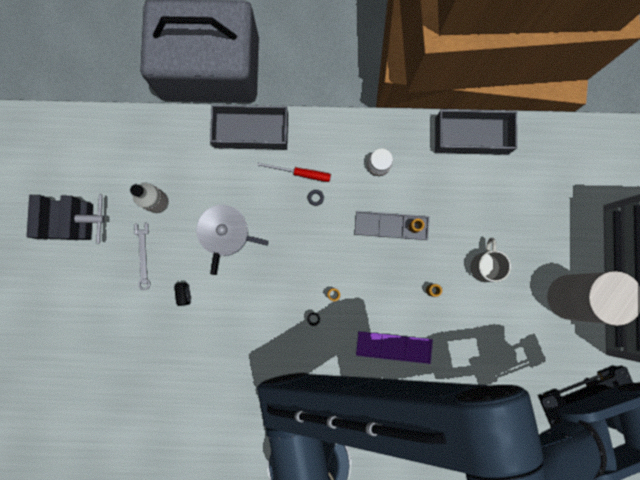

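View pics/side0.png

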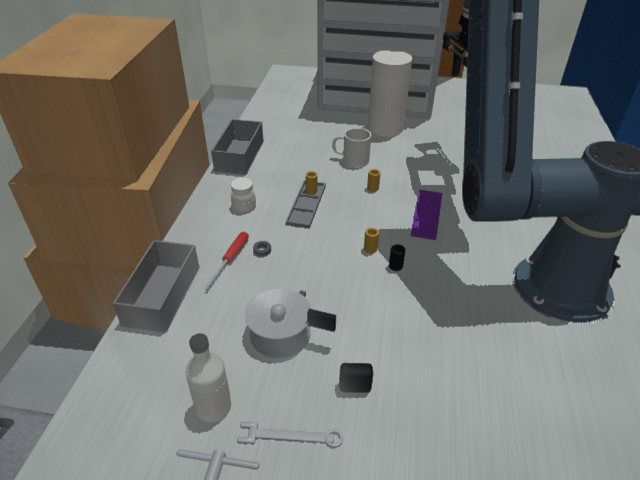

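The top view shows the grey tray at about (391,224) with sleeve C at (417,226). The loose sleeves are at (434,290) and (333,294), the black look-alike at (313,318) and the purple look-alike tray at (394,347). The dish is at (222,231), with its handle pointing down to (214,264) and the bar pointing right to (268,242). I'll enlarge these areas.

Run:
```python
import cv2
i=cv2.imread("pics/top0.png")
a=cv2.resize(i[195:305,325:450],None,fx=5,fy=5,interpolation=cv2.INTER_CUBIC)
cv2.imwrite("pics/cropA.png",a)
b=cv2.resize(i[195:285,185:280],None,fx=6,fy=6,interpolation=cv2.INTER_CUBIC)
cv2.imwrite("pics/cropB.png",b)
```

```text
(no output)
```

View pics/cropA.png

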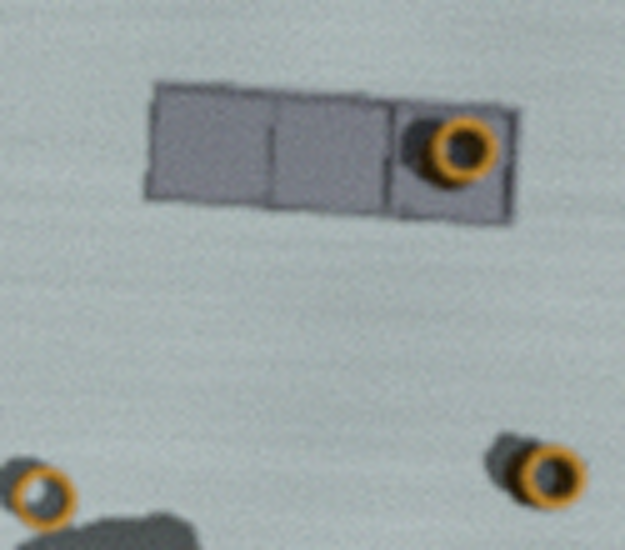

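View pics/cropB.png

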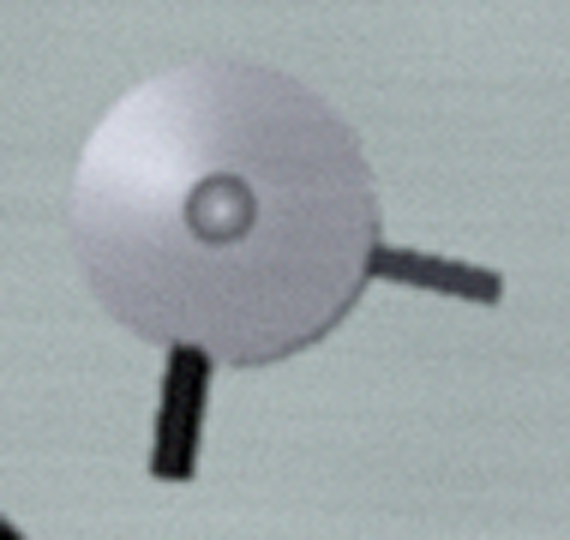

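Enlarged crops:
- **Crop A:** the tray's outer corners are at (154,82), (520,106), (512,224) and (146,198). The sleeve tops are C (465,151), right (552,477) and left (43,498).
- **Crop B:** the rim centre is (224,212), the ball (221,208), the handle top runs (189,347)–(172,477), and the bar runs (374,258)–(500,287).

```bash
cat > h.py <<'E'
import json,numpy as np
from rig import bot,viewer
def ray(c,u,v,z):
    K,R,t=[np.array(c[k]) for k in("camera_matrix","R","t")]
    d=R.T@np.linalg.solve(K,[u,v,1]); o=-R.T@t
    return o+d*(z-o[2])/d[2]
def crop(p,x0,y0,f): return x0+(p[0]+.5)/f-.5, y0+(p[1]+.5)/f-.5
E
python3 - <<'E'
from h import *
c=viewer.capture("top")
A=lambda p,z: ray(c,*crop(p,325,195,5),z)[:2]
B=lambda p,z: ray(c,*crop(p,185,195,6),z)[:2]
q=np.array([A(p,.012) for p in[(154,82),(520,106),(512,224),(146,198)]])
ctr=q.mean(0); d=(q[0]+q[3]-q[1]-q[2])/2
print("tray",q.round(4).tolist(),ctr.round(4),"len",np.linalg.norm(d),"wid",np.linalg.norm((q[0]+q[1]-q[2]-q[3])/2),"dir",np.degrees(np.arctan2(d[1],d[0])))
u=d/np.linalg.norm(d)
for k in(-1,0,1): print("cell",k+1,(ctr+u*.064*k).round(4))
print("C",A((465,151),.06).round(4),"R",A((552,477),.056).round(4),"L",A((43,498),.056).round(4))
print("dish",B((224,212),.063).round(4),"ball",B((221,208),.066).round(4),"rimdiam",np.linalg.norm(B((70,212),.063)-B((378,212),.063)))
h1,h2=B((189,347),.091),B((172,477),.091)
b1,b2=B((374,258),.012),B((500,287),.012)
for a,b in((h1,h2),(b1,b2)): print(a.round(4),b.round(4),np.linalg.norm(b-a),np.degrees(np.arctan2(*(b-a)[::-1])))
for n,p in dict(black=(313,318),mug=(490,264),nut=(316,198),tape=(182,293)).items(): print(n,ray(c,*p,.05).round(3))
E
```

```text
tray [[0.6656, -0.1076], [0.6576, -0.3032], [0.5942, -0.2995], [0.6031, -0.1046]] [ 0.6301 -0.2037] len 0.19544640290285606 wid 0.06304710701102455 dir 87.50233198614455
cell 0 [ 0.6273 -0.2676]
cell 1 [ 0.6301 -0.2037]
cell 2 [ 0.6329 -0.1398]
C [ 0.6268 -0.2658] R [ 0.46   -0.3128] L [ 0.4424 -0.052 ]
dish [0.6004 0.2397] ball [0.6018 0.2405] rimdiam 0.1330022668212629
[0.5399 0.2475] [0.485  0.2525] 0.05513304157758159 174.8348672761529
[0.5868 0.1805] [0.5753 0.124 ] 0.057714353463813185 -101.51694391757998
black [ 0.38  -0.002  0.05 ]
mug [ 0.531 -0.455  0.05 ]
nut [ 0.692 -0.001  0.05 ]
tape [0.435 0.339 0.05 ]
```

```bash
cat >> h.py <<'E'
from scipy.spatial.transform import Rotation as Ro
def go(p,yaw):
    """tool-axis offset and dr to TCP position p, pointing down, tool y at world angle yaw (deg)"""
    s=bot.read_state(); R=np.array(s["tcp_rot"]); a=np.radians(yaw)
    y=np.array([np.cos(a),np.sin(a),0]); z=np.array([0,0,-1.]); T=np.c_[np.cross(y,z),y,z]
    print("t",round(s["time_s"],2),"offset",(R.T@(np.array(p)-s["position"])).round(4).tolist(),"dr",Ro.from_matrix(R.T@T).as_rotvec(degrees=True).round(2).tolist())
E
python3 -c "
from h import *
go([.46,-.313,.12],-2.5)"
```

```text
t 0.15 offset [0.3036, -0.1581, 0.1021] dr [-0.07, -0.07, -64.82]
```

Call:
servo_tool:
  targets:
    - {"offset":[0.03,-0.016,0.01],"dr":[0,0,-6]}
    - {"offset":[0.06,-0.032,0.02],"dr":[0,0,-12]}
    - {"offset":[0.09,-0.047,0.03],"dr":[0,0,-18]}
    - {"offset":[0.12,-0.063,0.04],"dr":[0,0,-24]}
    - {"offset":[0.15,-0.079,0.05],"dr":[0,0,-30]}
    - {"offset":[0.18,-0.095,0.06],"dr":[0,0,-37]}
    - {"offset":[0.21,-0.11,0.07],"dr":[0,0,-43]}
    - {"offset":[0.24,-0.126,0.08],"dr":[0,0,-50]}
    - {"offset":[0.27,-0.142,0.09],"dr":[0,0,-57]}
    - {"offset":[0.29,-0.152,0.098],"dr":[0,0,-62]}
    - {"offset":[0.3036,-0.158,0.102],"dr":[0,0,-64.8]}
    - {"offset":[0.3036,-0.158,0.102],"dr":[0,0,-64.8]}
    - {"offset":[0.3036,-0.158,0.102],"dr":[0,0,-64.8]}
  gripper: -1

```text
time_s: 1.23
position: [0.4603, -0.3132, 0.1202]
tcp_rot: [[0.043, 0.999, -0.001], [0.999, -0.043, 0.0], [0.0, -0.001, -1.0]]
force: [0.5, -0.1, 0.2]
opening: 1.0
grasp_force: 0.0
```

Run:
```python
from h import *
import cv2
go([.46,-.313,.017],-2.5)
print(bot.read_state()["position"])
i=cv2.cvtColor(viewer.capture("top")["color"],4)
j=cv2.cvtColor(viewer.capture("side")["color"],4)
a=cv2.resize(i[190:330,325:465],(560,560),interpolation=2)
b=cv2.resize(j[140:280,250:480],(800,487),interpolation=2)
cv2.imwrite("pics/a1.png",a);cv2.imwrite("pics/b1.png",b)
```

```text
t 1.23 offset [0.0002, -0.0003, 0.1032] dr [-0.05, -0.02, 0.03]
[ 0.46034705 -0.31319907  0.12017104]
```

View pics/b1.png

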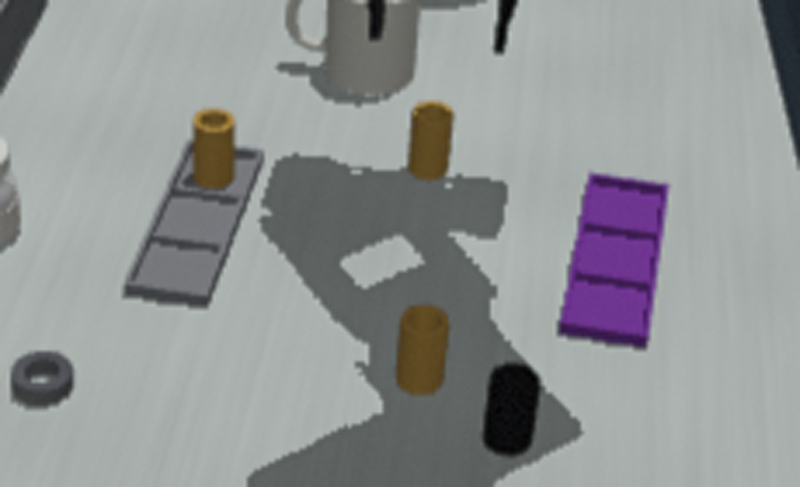

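The side crop shows both loose sleeves, with tops at (432,107) and (425,315). The fingers straddle the far one symmetrically at (376,38) and (500,50). The tray's near corners are (127,290) and (208,300), and sleeve C's top is at (214,118). I'll check these against the top camera.

Run:
```python
from h import *
c=viewer.capture("side"); f=800/230
S=lambda p,z: ray(c,*crop(p,250,140,f),z)[:2].round(4)
print("R",S((432,107),.056),"L",S((425,315),.056),"C",S((214,118),.06))
for p in((127,290),(208,300),(264,152)): print(S(p,.012))
```

```text
R [ 0.4597 -0.3207] L [ 0.4407 -0.0577] C [ 0.6264 -0.2677]
[ 0.6612 -0.1024]
[ 0.6005 -0.1014]
[ 0.591  -0.2982]
```

Call:
servo_tool:
  targets:
    - {"offset":[0,0,0.03],"dr":[0,0,0]}
    - {"offset":[0,0,0.06],"dr":[0,0,0]}
    - {"offset":[0,0,0.08],"dr":[0,0,0]}
    - {"offset":[0,0,0.095],"dr":[0,0,0]}
    - {"offset":[0,0,0.103],"dr":[0,0,0]}
    - {"offset":[0,0,0.103],"dr":[0,0,0]}
    - {"offset":[0,0,0.103],"dr":[0,0,0]}

```text
time_s: 1.97
position: [0.46, -0.3147, 0.0178]
tcp_rot: [[0.045, 0.999, 0.0], [0.999, -0.045, -0.0], [-0.0, 0.0, -1.0]]
force: [-0.3, 0.3, 0.1]
opening: 1.0
grasp_force: 0.0
```

Call:
servo_tool:
  targets:
    - {"offset":[0,0,0],"dr":[0,0,0]}
    - {"offset":[0,0,0],"dr":[0,0,0]}
    - {"offset":[0,0,0],"dr":[0,0,0]}
    - {"offset":[0,0,0],"dr":[0,0,0]}
    - {"offset":[0,0,0],"dr":[0,0,0]}
    - {"offset":[0,0,0],"dr":[0,0,0]}
    - {"offset":[0,0,0],"dr":[0,0,0]}
    - {"offset":[0,0,0],"dr":[0,0,0]}
    - {"offset":[0,0,0],"dr":[0,0,0]}
    - {"offset":[0,0,0],"dr":[0,0,0]}
    - {"offset":[0,0,0],"dr":[0,0,0]}
    - {"offset":[0,0,0],"dr":[0,0,0]}
    - {"offset":[0,0,0],"dr":[0,0,0]}
    - {"offset":[0,0,0],"dr":[0,0,0]}
  gripper: 1

```text
time_s: 3.13
position: [0.46, -0.3136, 0.0175]
tcp_rot: [[0.044, 0.999, -0.0], [0.999, -0.044, 0.0], [0.0, -0.0, -1.0]]
force: [-1.3, -0.7, 0.6]
opening: 0.37
grasp_force: 29.8
```

Call:
servo_tool:
  targets:
    - {"offset":[0,0,-0.02],"dr":[0,0,0]}
    - {"offset":[0,0,-0.05],"dr":[0,0,0]}
    - {"offset":[0.005,0.008,-0.08],"dr":[0,0,0]}
    - {"offset":[0.02,0.028,-0.085],"dr":[0,0,0]}
    - {"offset":[0.04,0.055,-0.085],"dr":[0,0,0]}
    - {"offset":[0.06,0.083,-0.085],"dr":[0,0,0]}
    - {"offset":[0.08,0.112,-0.085],"dr":[0,0,0]}
    - {"offset":[0.1,0.14,-0.085],"dr":[0,0,0]}
    - {"offset":[0.112,0.156,-0.085],"dr":[0,0,0]}
    - {"offset":[0.119,0.165,-0.085],"dr":[0,0,0]}
    - {"offset":[0.119,0.165,-0.075],"dr":[0,0,0]}
    - {"offset":[0.119,0.165,-0.055],"dr":[0,0,0]}
    - {"offset":[0.119,0.165,-0.035],"dr":[0,0,0]}
    - {"offset":[0.119,0.165,-0.022],"dr":[0,0,0]}
    - {"offset":[0.119,0.165,-0.015],"dr":[0,0,0]}
    - {"offset":[0.119,0.165,-0.01],"dr":[0,0,0]}
    - {"offset":[0.119,0.165,-0.006],"dr":[0,0,0]}
    - {"offset":[0.119,0.165,-0.005],"dr":[0,0,0]}
    - {"offset":[0.119,0.165,-0.005],"dr":[0,0,0]}
    - {"offset":[0.119,0.165,-0.005],"dr":[0,0,0]}

```text
time_s: 4.8
position: [0.6308, -0.2025, 0.0233]
tcp_rot: [[0.044, 0.999, 0.001], [0.999, -0.044, -0.001], [-0.001, 0.001, -1.0]]
force: [-0.1, 1.1, -1.2]
opening: 0.373
grasp_force: 29.8
```

Run:
```python
from h import *
import cv2
go([.63,-.204,.0225],-2.5)
j=cv2.cvtColor(viewer.capture("side")["color"],4)
b=cv2.resize(j[150:270,270:400],(780,720)[:1]+(720,),interpolation=2)[:600]
cv2.imwrite("pics/b2.png",b)
```

```text
t 4.8 offset [-0.0015, -0.0008, 0.0008] dr [0.08, 0.04, -0.03]
```

View pics/b2.png

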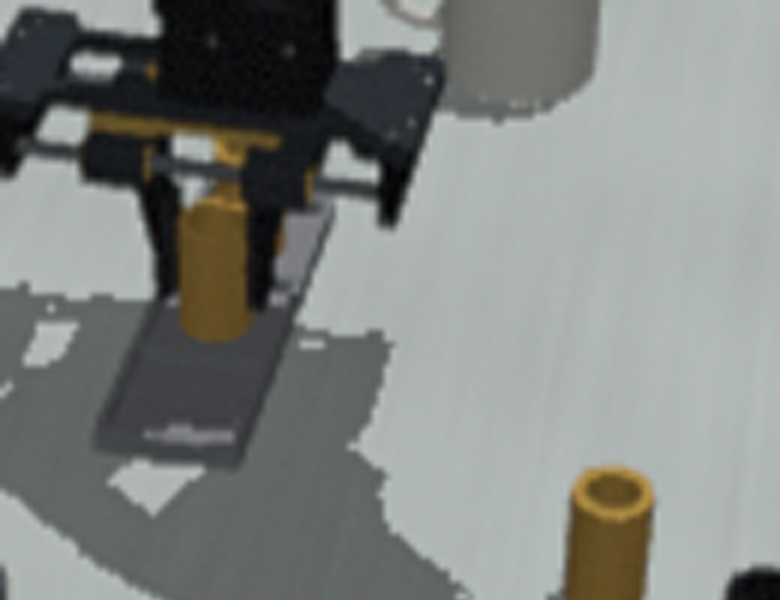

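The side crop shows the sleeve upright between the fingers over the middle cell, with its front bottom edge at (215,338).

Run:
```python
from h import *
c=viewer.capture("side")
f=lambda p,z: ray(c,*crop(p,270,150,6),z).round(4)
print(f((215,338),.0055), f((95,440),.012),f((240,465),.012),f((335,210),.012), f((613,492),.056))
```

```text
[ 0.6284 -0.1917  0.0055] [ 0.6631 -0.1024  0.012 ] [ 0.5992 -0.0967  0.012 ] [ 0.5904 -0.292   0.012 ] [ 0.4404 -0.0525  0.056 ]
```

Call:
servo_tool:
  targets:
    - {"offset":[0.003,0,0],"dr":[0,0,0]}
    - {"offset":[0.003,0,0.001],"dr":[0,0,0]}
    - {"offset":[0.003,0,0.0015],"dr":[0,0,0]}
    - {"offset":[0.003,0,0.0015],"dr":[0,0,0]}
    - {"offset":[0.003,0,0.0015],"dr":[0,0,0]}

```text
time_s: 5.32
position: [0.6306, -0.1989, 0.0215]
tcp_rot: [[0.044, 0.999, 0.0], [0.999, -0.044, 0.0], [0.0, 0.0, -1.0]]
force: [-0.7, 3.1, 2.3]
opening: 0.371
grasp_force: 29.8
```

Call:
servo_tool:
  targets:
    - {"offset":[0,0,0],"dr":[0,0,0]}
    - {"offset":[0,0,0],"dr":[0,0,0]}
    - {"offset":[0,0,0],"dr":[0,0,0]}
    - {"offset":[0,0,0],"dr":[0,0,0]}
    - {"offset":[0,0,0],"dr":[0,0,0]}
    - {"offset":[0,0,0],"dr":[0,0,0]}
    - {"offset":[0,0,0],"dr":[0,0,0]}
    - {"offset":[0,0,0],"dr":[0,0,0]}
    - {"offset":[0,0,0],"dr":[0,0,0]}
    - {"offset":[0,0,-0.02],"dr":[0,0,0]}
    - {"offset":[0,0,-0.05],"dr":[0,0,0]}
    - {"offset":[0,0,-0.08],"dr":[0,0,0]}
    - {"offset":[0,0,-0.1],"dr":[0,0,0]}
    - {"offset":[0,0,-0.1],"dr":[0,0,0]}
    - {"offset":[0,0,-0.1],"dr":[0,0,0]}
  gripper: -1

```text
time_s: 6.57
position: [0.6313, -0.1996, 0.1226]
tcp_rot: [[0.044, 0.999, 0.003], [0.999, -0.044, -0.002], [-0.001, 0.003, -1.0]]
force: [-0.2, 0.7, 0.1]
opening: 1.0
grasp_force: 0.0
```

```bash
python3 -c "
from h import *
go([.4415,-.053,.12],-2.5)"
```

```text
t 6.57 offset [0.1381, -0.196, 0.0019] dr [0.18, 0.08, -0.02]
```

Call:
servo_tool:
  targets:
    - {"offset":[0.015,-0.02,0],"dr":[0,0,0]}
    - {"offset":[0.035,-0.05,0],"dr":[0,0,0]}
    - {"offset":[0.056,-0.08,0],"dr":[0,0,0]}
    - {"offset":[0.077,-0.11,0],"dr":[0,0,0]}
    - {"offset":[0.098,-0.14,0],"dr":[0,0,0]}
    - {"offset":[0.119,-0.169,0],"dr":[0,0,0]}
    - {"offset":[0.132,-0.188,0],"dr":[0,0,0]}
    - {"offset":[0.138,-0.196,0],"dr":[0,0,0]}
    - {"offset":[0.138,-0.196,0],"dr":[0,0,0]}
    - {"offset":[0.138,-0.196,0],"dr":[0,0,0]}
    - {"offset":[0.138,-0.196,0.03],"dr":[0,0,0]}
    - {"offset":[0.138,-0.196,0.06],"dr":[0,0,0]}
    - {"offset":[0.138,-0.196,0.085],"dr":[0,0,0]}
    - {"offset":[0.138,-0.196,0.1],"dr":[0,0,0]}
    - {"offset":[0.138,-0.196,0.104],"dr":[0,0,0]}
    - {"offset":[0.138,-0.196,0.104],"dr":[0,0,0]}
    - {"offset":[0.138,-0.196,0.104],"dr":[0,0,0]}

```text
time_s: 7.98
position: [0.4421, -0.0536, 0.017]
tcp_rot: [[0.045, 0.999, 0.001], [0.999, -0.045, -0.001], [-0.0, 0.001, -1.0]]
force: [0.3, -0.5, 0.6]
opening: 1.002
grasp_force: 0.0
```

Run:
```python
from h import *
import cv2
go([.4415,-.053,.0175],-2.5)
i=cv2.cvtColor(viewer.capture("top")["color"],4); j=cv2.cvtColor(viewer.capture("side")["color"],4)
a=cv2.resize(i[195:305,325:450],(500,440),interpolation=2)
b=cv2.resize(j[160:270,270:400],(300,254)[:0]+(520,440),interpolation=2)
cv2.imwrite("pics/a3.png",np.hstack([a[:,:],b])[:, :]) if 0 else None
# left: tray from top x5 ; right: side x5 (tray)
a=cv2.resize(i[200:250,345:435],(450,250),interpolation=2); b=cv2.resize(j[160:270,280:390],(330,330),interpolation=2)
o=np.zeros((330,780,3),np.uint8); o[:250,:450]=a; o[:,450:]=b; cv2.imwrite("pics/a3.png",o)
```

```text
t 7.98 offset [0.0006, -0.0007, -0.0005] dr [0.08, 0.03, -0.06]
```

View pics/a3.png

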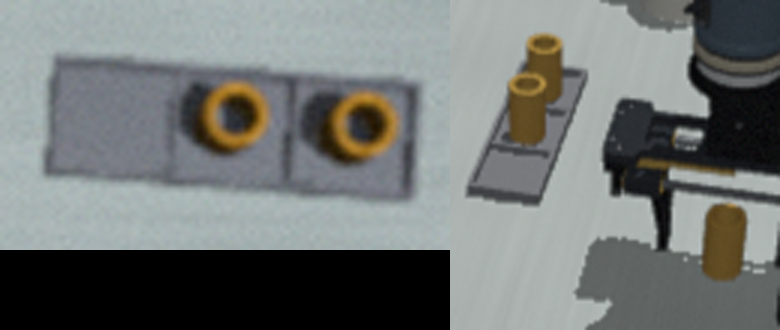

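The top half of the picture shows the placed sleeve at (235,116) in the middle cell and C at (364,126). The tray corners are (55,57), (420,83), (411,198) and (46,172). In the side half the gripper straddles the left sleeve.

Run:
```python
from h import *
c=viewer.capture("top")
A=lambda p,z: ray(c,*crop(p,345,200,5),z)[:2]
q=np.array([A(p,.012) for p in[(55,57),(420,83),(411,198),(46,172)]])
print(q.mean(0),A((235,116),.06),A((364,126),.06))
```

```text
[ 0.63012461 -0.20369858] [ 0.63032595 -0.19860836] [ 0.62679604 -0.26525138]
```

Call:
servo_tool:
  targets:
    - {"offset":[0,0,0],"dr":[0,0,0]}
    - {"offset":[0,0,0],"dr":[0,0,0]}
    - {"offset":[0,0,0],"dr":[0,0,0]}
    - {"offset":[0,0,0],"dr":[0,0,0]}
    - {"offset":[0,0,0],"dr":[0,0,0]}
    - {"offset":[0,0,0],"dr":[0,0,0]}
    - {"offset":[0,0,0],"dr":[0,0,0]}
    - {"offset":[0,0,0],"dr":[0,0,0]}
    - {"offset":[0,0,0],"dr":[0,0,0]}
    - {"offset":[0,0,0],"dr":[0,0,0]}
    - {"offset":[0,0,0],"dr":[0,0,0]}
    - {"offset":[0,0,0],"dr":[0,0,0]}
    - {"offset":[0,0,0],"dr":[0,0,0]}
    - {"offset":[0,0,0],"dr":[0,0,0]}
  gripper: 1

```text
time_s: 9.3
position: [0.4408, -0.0528, 0.017]
tcp_rot: [[0.044, 0.999, 0.0], [0.999, -0.044, -0.0], [-0.0, 0.0, -1.0]]
force: [1.3, 0.3, -1.2]
opening: 0.37
grasp_force: 30.0
```

Call:
servo_tool:
  targets:
    - {"offset":[0,0,-0.02],"dr":[0,0,0]}
    - {"offset":[0,0,-0.05],"dr":[0,0,0]}
    - {"offset":[-0.004,0.01,-0.075],"dr":[0,0,0]}
    - {"offset":[-0.015,0.036,-0.085],"dr":[0,0,0]}
    - {"offset":[-0.027,0.068,-0.085],"dr":[0,0,0]}
    - {"offset":[-0.04,0.1,-0.085],"dr":[0,0,0]}
    - {"offset":[-0.053,0.132,-0.085],"dr":[0,0,0]}
    - {"offset":[-0.066,0.165,-0.085],"dr":[0,0,0]}
    - {"offset":[-0.074,0.186,-0.085],"dr":[0,0,0]}
    - {"offset":[-0.0775,0.1956,-0.085],"dr":[0,0,0]}
    - {"offset":[-0.0775,0.1956,-0.075],"dr":[0,0,0]}
    - {"offset":[-0.0775,0.1956,-0.055],"dr":[0,0,0]}
    - {"offset":[-0.0775,0.1956,-0.035],"dr":[0,0,0]}
    - {"offset":[-0.0775,0.1956,-0.022],"dr":[0,0,0]}
    - {"offset":[-0.0775,0.1956,-0.015],"dr":[0,0,0]}
    - {"offset":[-0.0775,0.1956,-0.01],"dr":[0,0,0]}
    - {"offset":[-0.0775,0.1956,-0.006],"dr":[0,0,0]}
    - {"offset":[-0.0775,0.1956,-0.0045],"dr":[0,0,0]}
    - {"offset":[-0.0775,0.1956,-0.0045],"dr":[0,0,0]}
    - {"offset":[-0.0775,0.1956,-0.0045],"dr":[0,0,0]}

```text
time_s: 10.97
position: [0.6332, -0.1389, 0.0223]
tcp_rot: [[0.044, 0.999, 0.001], [0.999, -0.044, -0.001], [-0.0, 0.001, -1.0]]
force: [0.5, -0.1, -2.0]
opening: 0.372
grasp_force: 30.0
```

Call:
servo_tool:
  targets:
    - {"offset":[0,0,0],"dr":[0,0,0]}
    - {"offset":[0,0,0],"dr":[0,0,0]}
    - {"offset":[0,0,0],"dr":[0,0,0]}

```text
time_s: 11.22
position: [0.633, -0.1388, 0.0221]
tcp_rot: [[0.044, 0.999, 0.001], [0.999, -0.044, -0.0], [-0.0, 0.001, -1.0]]
force: [1.1, 0.5, -1.5]
opening: 0.371
grasp_force: 30.0
```

Call:
servo_tool:
  targets:
    - {"offset":[0,0,0.0005],"dr":[0,0,0]}
    - {"offset":[0,0,0.0005],"dr":[0,0,0]}
    - {"offset":[0,0,0.0005],"dr":[0,0,0]}
    - {"offset":[0,0,0.0005],"dr":[0,0,0]}
    - {"offset":[0,0,0.0005],"dr":[0,0,0]}
    - {"offset":[0,0,0.0005],"dr":[0,0,0]}
    - {"offset":[0,0,0],"dr":[0,0,0]}
    - {"offset":[0,0,0],"dr":[0,0,0]}
    - {"offset":[0,0,0],"dr":[0,0,0]}
    - {"offset":[0,0,0],"dr":[0,0,0]}
    - {"offset":[0,0,-0.02],"dr":[0,0,0]}
    - {"offset":[0,0,-0.05],"dr":[0,0,0]}
    - {"offset":[0,0,-0.08],"dr":[0,0,0]}
    - {"offset":[0,0,-0.11],"dr":[0,0,0]}
    - {"offset":[0,0,-0.14],"dr":[0,0,0]}
    - {"offset":[0,0,-0.148],"dr":[0,0,0]}
    - {"offset":[0,0,-0.148],"dr":[0,0,0]}
  gripper: -1

```text
time_s: 12.63
position: [0.6346, -0.1395, 0.1729]
tcp_rot: [[0.044, 0.999, 0.006], [0.999, -0.044, -0.003], [-0.002, 0.007, -1.0]]
force: [0.6, -0.3, 0.6]
opening: 1.003
grasp_force: 0.0
```

```bash
python3 -c "
from h import *
s=bot.read_state();print(s['joint_positions'])
d=np.array([.6008,.2400]);a=np.radians(174.3);print(d+.086*np.array([np.cos(a),np.sin(a)]))
go([*(d+.086*np.array([np.cos(a),np.sin(a)])),.17],-95.7)"
```

```text
[-2.22316006e+01  3.51296145e+01  8.13512280e+01  1.68589945e-03
  6.31234618e+01 -1.97139048e+01]
[0.51522522 0.2485415 ]
t 12.63 offset [0.3824, -0.1363, 0.0011] dr [0.39, -0.2, 93.18]
```

Call:
servo_tool:
  targets:
    - {"offset":[0.026,-0.009,0],"dr":[0,0,6]}
    - {"offset":[0.053,-0.019,0],"dr":[0,0,13]}
    - {"offset":[0.08,-0.029,0],"dr":[0,0,19.5]}
    - {"offset":[0.107,-0.038,0],"dr":[0,0,26]}
    - {"offset":[0.134,-0.048,0],"dr":[0,0,32.5]}
    - {"offset":[0.16,-0.057,0],"dr":[0,0,39]}
    - {"offset":[0.187,-0.067,0],"dr":[0,0,45.5]}
    - {"offset":[0.214,-0.076,0],"dr":[0,0,52]}
    - {"offset":[0.24,-0.086,0],"dr":[0,0,58.5]}
    - {"offset":[0.267,-0.095,0],"dr":[0,0,65]}
    - {"offset":[0.294,-0.105,0],"dr":[0,0,71.5]}
    - {"offset":[0.32,-0.114,0],"dr":[0,0,78]}
    - {"offset":[0.347,-0.124,0],"dr":[0,0,84.5]}
    - {"offset":[0.37,-0.132,0],"dr":[0,0,90]}
    - {"offset":[0.3824,-0.1363,0.001],"dr":[0,0,93.2]}
    - {"offset":[0.3824,-0.1363,0.001],"dr":[0,0,93.2]}
    - {"offset":[0.3824,-0.1363,0.001],"dr":[0,0,93.2]}
    - {"offset":[0.3824,-0.1363,0.001],"dr":[0,0,93.2]}

```text
time_s: 14.13
position: [0.513, 0.2484, 0.1674]
tcp_rot: [[0.995, -0.099, -0.002], [-0.099, -0.995, -0.001], [-0.002, 0.001, -1.0]]
force: [0.6, 0.2, -0.2]
opening: 1.002
grasp_force: 0.0
```

Run:
```python
from h import *
import cv2
d=np.array([.6008,.2400]);a=np.radians(174.3)
go([*(d+.086*np.array([np.cos(a),np.sin(a)])),.055],-95.7)
s=bot.read_state();print(s["joint_positions"],s["force"],s["moment"])
i=cv2.cvtColor(viewer.capture("top")["color"],4); j=cv2.cvtColor(viewer.capture("side")["color"],4)
a=cv2.resize(i[200:250,345:435],(450,250),interpolation=2); b=cv2.resize(j[250:390,220:380],(350,306),interpolation=2)
e=cv2.resize(i[190:290,180:290],(330,300),interpolation=2)
o=np.zeros((560,800,3),np.uint8); o[:250,:450]=a; o[:306,450:]=b; o[255:555,:330]=e; cv2.imwrite("pics/a4.png",o)
```

```text
t 14.13 offset [0.0024, -0.0005, 0.1124] dr [0.07, 0.11, 0.04]
[ 1.46232892e+01  3.00761271e+01  9.31688936e+01 -3.61220937e-02
  5.68796782e+01  1.10304057e+02] [ 0.62272038  0.18642032 -0.24361859] [ 0.00852433  0.01750561 -0.01228847]
```

View pics/a4.png

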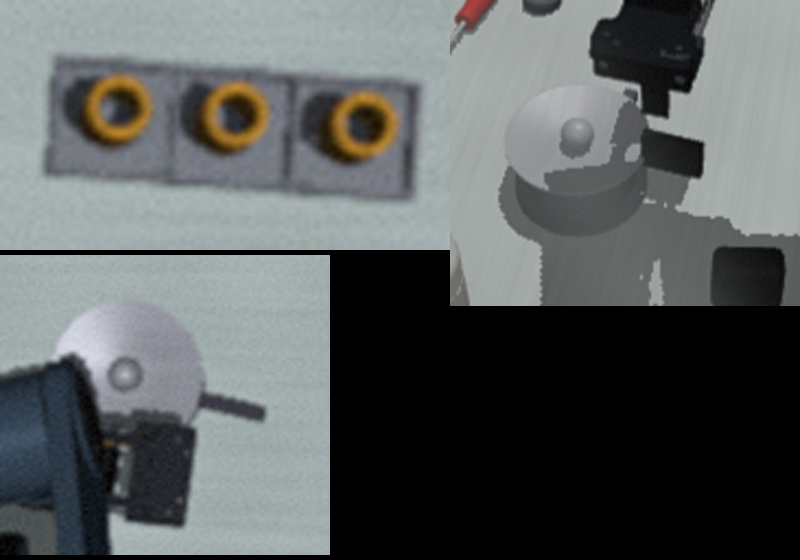

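The tray (top left) shows a neat row of sleeves at (119,109), (235,116) and (364,126). In the other two panels the gripper sits over the handle and the ball is still in the middle at (125,373). I'll go down and grip the handle.

Call:
servo_tool:
  targets:
    - {"offset":[0.003,0,0.02],"dr":[0,0,0]}
    - {"offset":[0.006,-0.0005,0.045],"dr":[0,0,0]}
    - {"offset":[0.0064,-0.0005,0.065],"dr":[0,0,0]}
    - {"offset":[0.0064,-0.0005,0.08],"dr":[0,0,0]}
    - {"offset":[0.0064,-0.0005,0.092],"dr":[0,0,0]}
    - {"offset":[0.0064,-0.0005,0.102],"dr":[0,0,0]}
    - {"offset":[0.0064,-0.0005,0.11],"dr":[0,0,0]}
    - {"offset":[0.0064,-0.0005,0.115],"dr":[0,0,0]}
    - {"offset":[0.0064,-0.0005,0.115],"dr":[0,0,0]}
    - {"offset":[0.0064,-0.0005,0.115],"dr":[0,0,0]}
    - {"offset":[0.0064,-0.0005,0.115],"dr":[0,0,0]}

```text
time_s: 15.15
position: [0.5203, 0.2493, 0.0542]
tcp_rot: [[0.995, -0.1, 0.001], [-0.1, -0.995, 0.0], [0.001, -0.0, -1.0]]
force: [0.1, -0.1, -0.1]
opening: 1.002
grasp_force: 0.0
```

Run:
```python
from h import *
d=np.array([.6008,.2400]);a=np.radians(174.3)
go([*(d+.082*np.array([np.cos(a),np.sin(a)])),.052],-95.7)
```

```text
t 15.15 offset [-0.001, 0.0012, 0.0022] dr [-0.03, -0.07, -0.03]
```

Call:
servo_tool:
  targets:
    - {"offset":[-0.001,0.001,0.002],"dr":[0,0,0]}
    - {"offset":[-0.001,0.001,0.002],"dr":[0,0,0]}
    - {"offset":[-0.001,0.001,0.002],"dr":[0,0,0]}
    - {"offset":[-0.001,0.001,0.002],"dr":[0,0,0]}
    - {"offset":[-0.001,0.001,0.002],"dr":[0,0,0]}
    - {"offset":[-0.001,0.001,0.002],"dr":[0,0,0]}
    - {"offset":[-0.001,0.001,0.002],"dr":[0,0,0]}
    - {"offset":[-0.001,0.001,0.002],"dr":[0,0,0]}
    - {"offset":[-0.001,0.001,0.002],"dr":[0,0,0]}
    - {"offset":[-0.001,0.001,0.002],"dr":[0,0,0]}
    - {"offset":[-0.001,0.001,0.002],"dr":[0,0,0]}
    - {"offset":[-0.001,0.001,0.002],"dr":[0,0,0]}
    - {"offset":[-0.001,0.001,0.002],"dr":[0,0,0]}
    - {"offset":[-0.001,0.001,0.002],"dr":[0,0,0]}
  gripper: 0.6

```text
time_s: 16.32
position: [0.5187, 0.2484, 0.0515]
tcp_rot: [[0.995, -0.1, 0.0], [-0.1, -0.995, 0.0], [-0.0, -0.0, -1.0]]
force: [0.1, 1.0, -1.2]
opening: 0.209
grasp_force: 0.4
```

Call:
servo_tool:
  targets:
    - {"offset":[0,0,0],"dr":[0,0,0]}
    - {"offset":[0,0,0],"dr":[0,0,0]}
    - {"offset":[0,0,0],"dr":[0,0,0]}
    - {"offset":[0,0,0],"dr":[0,0,0]}
    - {"offset":[0,0,0],"dr":[0,0,0]}
    - {"offset":[0,0,0],"dr":[0,0,0]}
    - {"offset":[0,0,0],"dr":[0,0,0]}
    - {"offset":[0,0,0],"dr":[0,0,0]}
  gripper: 1

```text
time_s: 16.98
position: [0.5185, 0.2483, 0.0515]
tcp_rot: [[0.995, -0.1, -0.0], [-0.1, -0.995, -0.0], [-0.0, 0.0, -1.0]]
force: [-1.3, 0.9, -0.0]
opening: 0.139
grasp_force: 30.0
```

Run:
```python
from h import *
s=bot.read_state();print(s["position"],s["force"],s["moment"],s["opening"],s["grasp_force"])
```

```text
[0.51849513 0.24826003 0.05150175] [-1.31392656  0.88605908 -0.03113809] [0.16821228 0.03834941 0.02400208] 0.1385662455480774 29.997875313274562
```

Call:
servo_tool:
  targets:
    - {"offset":[0,0,-0.0005],"dr":[0,0,0]}
    - {"offset":[0,0,-0.001],"dr":[0,0,0]}
    - {"offset":[0,0,-0.002],"dr":[0,0,0]}
    - {"offset":[0,0,-0.003],"dr":[0,0,0]}
    - {"offset":[0,0,-0.004],"dr":[0,0,0]}
    - {"offset":[0,0,-0.005],"dr":[0,0,0]}
    - {"offset":[0,0,-0.006],"dr":[0,0,0]}
    - {"offset":[0,0,-0.007],"dr":[0,0,0]}
    - {"offset":[0,0,-0.008],"dr":[0,0,0]}
    - {"offset":[0,0,-0.008],"dr":[0,0,0]}

```text
time_s: 17.82
position: [0.5188, 0.2483, 0.0598]
tcp_rot: [[0.995, -0.1, 0.0], [-0.1, -0.995, 0.0], [0.0, -0.0, -1.0]]
force: [0.8, -0.2, -3.2]
opening: 0.136
grasp_force: 30.0
```

Run:
```python
from h import *
import cv2
s=bot.read_state();print(s["position"],s["force"],s["moment"],s["opening"],s["grasp_force"])
j=cv2.cvtColor(viewer.capture("side")["color"],4)
cv2.imwrite("pics/b5.png",cv2.resize(j[260:380,220:380],(800,600),interpolation=2))
```

```text
[0.51882138 0.24831735 0.05981562] [ 0.76973492 -0.23754623 -3.21455872] [ 0.06654374  0.26638024 -0.01773766] 0.13603683129767682 29.99828915577382
```

View pics/b5.png

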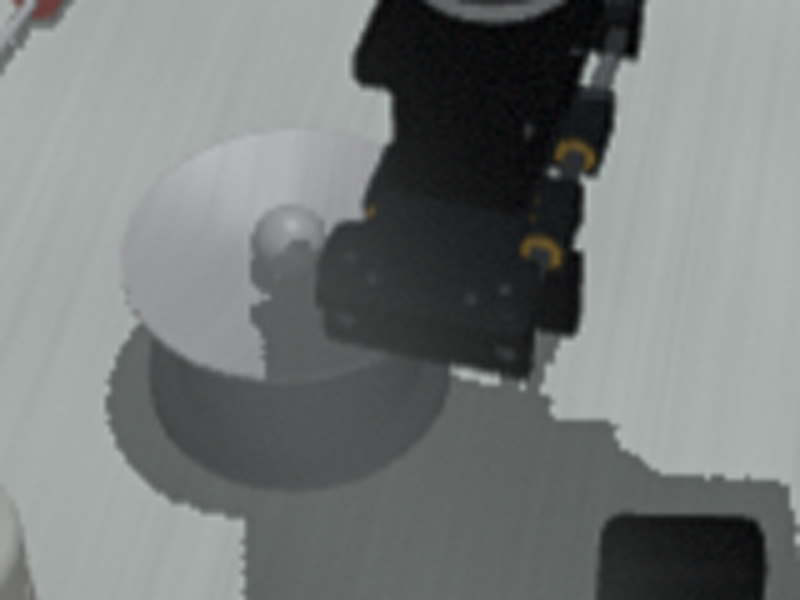

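The side crop shows the dish just off the stand, with the ball at (290,240). The rim's left extreme is about (122,255), its top about (300,128) and its bottom about (288,382). I'll compare that with projected rims at several sags.

```bash
cat >> h.py <<'E'
def rim(c,tcp,hand_deg,sag,r=.082,zr=.0115,x0=0,y0=0,f=1):
    """projected rim extremes; pivot at grip, dish on -handle side, sag deg down away from grip; zr: rim height over TCP when level"""
    a=np.radians(hand_deg); e=-np.array([np.cos(a),np.sin(a),0]); n=np.array([-e[1],e[0],0])
    piv=np.array(tcp)+[0,0,.0187]; R=Ro.from_rotvec(n*np.radians(sag)).as_matrix()
    t=np.linspace(0,2*np.pi,721)[:,None]
    P=piv+(np.array(e*r+[0,0,zr-.0187])+.066*(np.cos(t)*e+np.sin(t)*n))@R.T
    q=(np.array(c["R"])@P.T).T+c["t"]; q=q@np.array(c["camera_matrix"]).T; q=q[:,:2]/q[:,2:]
    return (q-[x0,y0]+.5)*f-.5
E
python3 - <<'E'
from h import *
c=viewer.capture("side")
for sag in(0,3,6):
    q=rim(c,[.5188,.2483,.0598],174.3,sag,x0=220,y0=260,f=5)
    for g in(q[q[:,0].argmin()],q[q[:,1].argmin()],q[q[:,1].argmax()]): print(sag,g.round(0),end=" ")
    print()
s=bot.read_state();print(s["position"],s["force"],s["moment"])
E
```

```text
0 [121. 261.] 0 [298. 128.] 0 [279. 379.] 
3 [124. 274.] 3 [308. 137.] 3 [274. 385.] 
6 [128. 288.] 6 [318. 146.] 6 [269. 392.] 
[0.51871956 0.24828622 0.05964286] [ 0.2112944   0.35630326 -2.90546923] [0.05994792 0.28974183 0.02088183]
```

The sag is about 0°, so the dish is level. I'll continue the lift smoothly to 100 mm.

Call:
servo_tool:
  targets:
    - {"offset":[0,0,-0.001],"dr":[0,0,0]}
    - {"offset":[0,0,-0.0025],"dr":[0,0,0]}
    - {"offset":[0,0,-0.0045],"dr":[0,0,0]}
    - {"offset":[0,0,-0.007],"dr":[0,0,0]}
    - {"offset":[0,0,-0.01],"dr":[0,0,0]}
    - {"offset":[0,0,-0.0135],"dr":[0,0,0]}
    - {"offset":[0,0,-0.0175],"dr":[0,0,0]}
    - {"offset":[0,0,-0.022],"dr":[0,0,0]}
    - {"offset":[0,0,-0.027],"dr":[0,0,0]}
    - {"offset":[0,0,-0.032],"dr":[0,0,0]}
    - {"offset":[0,0,-0.037],"dr":[0,0,0]}
    - {"offset":[0,0,-0.042],"dr":[0,0,0]}
    - {"offset":[0,0,-0.0465],"dr":[0,0,0]}
    - {"offset":[0,0,-0.0505],"dr":[0,0,0]}
    - {"offset":[0,0,-0.054],"dr":[0,0,0]}
    - {"offset":[0,0,-0.057],"dr":[0,0,0]}
    - {"offset":[0,0,-0.0595],"dr":[0,0,0]}
    - {"offset":[0,0,-0.0615],"dr":[0,0,0]}
    - {"offset":[0,0,-0.063],"dr":[0,0,0]}
    - {"offset":[0,0,-0.064],"dr":[0,0,0]}

```text
time_s: 19.58
position: [0.5186, 0.2482, 0.1237]
tcp_rot: [[0.995, -0.1, -0.0], [-0.1, -0.995, -0.0], [-0.0, 0.0, -1.0]]
force: [-0.0, -0.3, -3.9]
opening: 0.136
grasp_force: 30.0
```

Call:
servo_tool:
  targets:
    - {"offset":[0,0,-0.0005],"dr":[0,0,0]}
    - {"offset":[0,0,-0.002],"dr":[0,0,0]}
    - {"offset":[0,0,-0.004],"dr":[0,0,0]}
    - {"offset":[0,0,-0.0065],"dr":[0,0,0]}
    - {"offset":[0,0,-0.0095],"dr":[0,0,0]}
    - {"offset":[0,0,-0.013],"dr":[0,0,0]}
    - {"offset":[0,0,-0.0165],"dr":[0,0,0]}
    - {"offset":[0,0,-0.0195],"dr":[0,0,0]}
    - {"offset":[0,0,-0.0225],"dr":[0,0,0]}
    - {"offset":[0,0,-0.025],"dr":[0,0,0]}
    - {"offset":[0,0,-0.0265],"dr":[0,0,0]}
    - {"offset":[0,0,-0.0275],"dr":[0,0,0]}
    - {"offset":[0,0,-0.028],"dr":[0,0,0]}
    - {"offset":[0,0,-0.028],"dr":[0,0,0]}
    - {"offset":[0,0,-0.028],"dr":[0,0,0]}

```text
time_s: 20.83
position: [0.5185, 0.2482, 0.1514]
tcp_rot: [[0.995, -0.1, -0.0], [-0.1, -0.995, -0.0], [-0.0, 0.0, -1.0]]
force: [-0.5, 0.1, -3.8]
opening: 0.135
grasp_force: 30.0
```

Run:
```python
from h import *
import cv2
s=bot.read_state();P=np.array(s["position"]);R=np.array(s["tcp_rot"]);print(s["time_s"],P,s["force"],s["moment"])
c=viewer.capture("side")
for sag in(0,3,6):
    q=rim(c,P,174.3,sag)
    for g in(q[q[:,0].argmin()],q[q[:,1].argmin()],q[q[:,1].argmax()]): print(sag,g.round(1),end=" ")
    print()
cv2.imwrite("pics/s6.png",cv2.cvtColor(c["color"],4))
# rotation plan: CCW about dish axis (tcp + .082 along tool x), N steps smooth profile; tool offsets
def row(th):
    t=np.radians(th); e=np.array([.082,0]); # tool x toward dish; CCW from above = -th about tool z
    Rm=np.array([[np.cos(t),np.sin(t)],[-np.sin(t),np.cos(t)]])
    return (e-Rm@e).round(4).tolist()
N=59
for th in [0.5,1.1,1.8,2.5]+[x for x in np.arange(4,83,1.5)]+[83.0,83.8]: pass
for th in [.3,.8,1.5,2.4,3.4,4.5,5.7,7,8.3,9.7]+list(np.arange(11.2,74,1.5)): print(round(th,1),row(th),end="; ")
```

```text
20.8333 [0.51853823 0.24823741 0.15141102] [-0.50153096  0.06534894 -3.83416364] [0.06318439 0.28132981 0.00686618]
0 [239.5 278.4] 0 [277.2 252.1] 0 [273.3 301.9] 
3 [240.2 281.4] 3 [279.6 254.1] 3 [271.7 303.3] 
6 [241.  284.5] 6 [282.1 256. ] 6 [270.2 304.8] 
0.3 [0.0, 0.0004]; 0.8 [0.0, 0.0011]; 1.5 [0.0, 0.0021]; 2.4 [0.0001, 0.0034]; 3.4 [0.0001, 0.0049]; 4.5 [0.0003, 0.0064]; 5.7 [0.0004, 0.0081]; 7 [0.0006, 0.01]; 8.3 [0.0009, 0.0118]; 9.7 [0.0012, 0.0138]; 11.2 [0.0016, 0.0159]; 12.7 [0.002, 0.018]; 14.2 [0.0025, 0.0201]; 15.7 [0.0031, 0.0222]; 17.2 [0.0037, 0.0242]; 18.7 [0.0043, 0.0263]; 20.2 [0.005, 0.0283]; 21.7 [0.0058, 0.0303]; 23.2 [0.0066, 0.0323]; 24.7 [0.0075, 0.0343]; 26.2 [0.0084, 0.0362]; 27.7 [0.0094, 0.0381]; 29.2 [0.0104, 0.04]; 30.7 [0.0115, 0.0419]; 32.2 [0.0126, 0.0437]; 33.7 [0.0138, 0.0455]; 35.2 [0.015, 0.0473]; 36.7 [0.0163, 0.049]; 38.2 [0.0176, 0.0507]; 39.7 [0.0189, 0.0524]; 41.2 [0.0203, 0.054]; 42.7 [0.0217, 0.0556]; 44.2 [0.0232, 0.0572]; 45.7 [0.0247, 0.0587]; 47.2 [0.0263, 0.0602]; 48.7 [0.0279, 0.0616]; 50.2 [0.0295, 0.063]; 51.7 [0.0312, 0.0644]; 53.2 [0.0329, 0.0657]; 54.7 [0.0346, 0.0669]; 56.2 [0.0364, 0.0681]; 57.7 [0.0382, 0.0693]; 59.2 [0.04, 0.0704]; 60.7 [0.0419, 0.0715]; 62.2 [0.0438, 0.0725]; 63.7 [0.0457, 0.0735]; 65.2 [0.0476, 0.0744]; 66.7 [0.0496, 0.0753]; 68.2 [0.0515, 0.0761]; 69.7 [0.0536, 0.0769]; 71.2 [0.0556, 0.0776]; 72.7 [0.0576, 0.0783];
```

Call:
servo_tool:
  targets:
    - {"offset":[0,0.0004,0],"dr":[0,0,-0.3]}
    - {"offset":[0,0.0013,0],"dr":[0,0,-0.9]}
    - {"offset":[0,0.0026,0],"dr":[0,0,-1.8]}
    - {"offset":[0.0001,0.0043,0],"dr":[0,0,-3]}
    - {"offset":[0.0003,0.0064,0],"dr":[0,0,-4.5]}
    - {"offset":[0.0005,0.0089,0],"dr":[0,0,-6.2]}
    - {"offset":[0.0008,0.0114,0],"dr":[0,0,-8]}
    - {"offset":[0.0012,0.0141,0],"dr":[0,0,-9.9]}
    - {"offset":[0.0017,0.0168,0],"dr":[0,0,-11.8]}
    - {"offset":[0.0023,0.0194,0],"dr":[0,0,-13.7]}
    - {"offset":[0.003,0.0221,0],"dr":[0,0,-15.6]}
    - {"offset":[0.0038,0.0247,0],"dr":[0,0,-17.5]}
    - {"offset":[0.0047,0.0272,0],"dr":[0,0,-19.4]}
    - {"offset":[0.0055,0.0297,0],"dr":[0,0,-21.2]}
    - {"offset":[0.0065,0.032,0],"dr":[0,0,-23]}
    - {"offset":[0.0074,0.0341,0],"dr":[0,0,-24.6]}
    - {"offset":[0.0082,0.0358,0],"dr":[0,0,-25.9]}
    - {"offset":[0.0089,0.0371,0],"dr":[0,0,-26.9]}
    - {"offset":[0.0093,0.038,0],"dr":[0,0,-27.6]}
    - {"offset":[0.0096,0.0385,0],"dr":[0,0,-28]}

```text
time_s: 22.55
position: [0.5244, 0.2088, 0.1516]
tcp_rot: [[0.925, 0.38, -0.0], [0.38, -0.925, -0.0], [-0.0, 0.0, -1.0]]
force: [0.2, 0.0, -3.4]
opening: 0.136
grasp_force: 30.0
```

Call:
servo_tool:
  targets:
    - {"offset":[0,0.0004,0],"dr":[0,0,-0.3]}
    - {"offset":[0,0.0013,0],"dr":[0,0,-0.9]}
    - {"offset":[0,0.0026,0],"dr":[0,0,-1.8]}
    - {"offset":[0.0001,0.0043,0],"dr":[0,0,-3]}
    - {"offset":[0.0003,0.0064,0],"dr":[0,0,-4.5]}
    - {"offset":[0.0005,0.0089,0],"dr":[0,0,-6.2]}
    - {"offset":[0.0008,0.0114,0],"dr":[0,0,-8]}
    - {"offset":[0.0012,0.0141,0],"dr":[0,0,-9.9]}
    - {"offset":[0.0017,0.0168,0],"dr":[0,0,-11.8]}
    - {"offset":[0.0023,0.0194,0],"dr":[0,0,-13.7]}
    - {"offset":[0.003,0.0221,0],"dr":[0,0,-15.6]}
    - {"offset":[0.0038,0.0247,0],"dr":[0,0,-17.5]}
    - {"offset":[0.0047,0.0272,0],"dr":[0,0,-19.4]}
    - {"offset":[0.0055,0.0297,0],"dr":[0,0,-21.2]}
    - {"offset":[0.0065,0.032,0],"dr":[0,0,-23]}
    - {"offset":[0.0074,0.0341,0],"dr":[0,0,-24.6]}
    - {"offset":[0.0082,0.0358,0],"dr":[0,0,-25.9]}
    - {"offset":[0.0089,0.0371,0],"dr":[0,0,-26.9]}
    - {"offset":[0.0093,0.038,0],"dr":[0,0,-27.6]}
    - {"offset":[0.0096,0.0385,0],"dr":[0,0,-28]}

```text
time_s: 24.22
position: [0.548, 0.1769, 0.1515]
tcp_rot: [[0.638, 0.77, 0.0], [0.77, -0.638, -0.0], [-0.0, 0.0, -1.0]]
force: [0.3, 0.0, -3.3]
opening: 0.136
grasp_force: 30.0
```

Call:
servo_tool:
  targets:
    - {"offset":[0,0.0004,0],"dr":[0,0,-0.3]}
    - {"offset":[0,0.0013,0],"dr":[0,0,-0.9]}
    - {"offset":[0,0.0026,0],"dr":[0,0,-1.8]}
    - {"offset":[0.0001,0.0043,0],"dr":[0,0,-3]}
    - {"offset":[0.0003,0.0064,0],"dr":[0,0,-4.5]}
    - {"offset":[0.0005,0.0089,0],"dr":[0,0,-6.2]}
    - {"offset":[0.0008,0.0114,0],"dr":[0,0,-8]}
    - {"offset":[0.0012,0.0141,0],"dr":[0,0,-9.9]}
    - {"offset":[0.0017,0.0168,0],"dr":[0,0,-11.8]}
    - {"offset":[0.0023,0.0194,0],"dr":[0,0,-13.7]}
    - {"offset":[0.003,0.0221,0],"dr":[0,0,-15.6]}
    - {"offset":[0.0038,0.0247,0],"dr":[0,0,-17.5]}
    - {"offset":[0.0047,0.0272,0],"dr":[0,0,-19.4]}
    - {"offset":[0.0055,0.0297,0],"dr":[0,0,-21.2]}
    - {"offset":[0.0065,0.032,0],"dr":[0,0,-23]}
    - {"offset":[0.0074,0.0341,0],"dr":[0,0,-24.6]}
    - {"offset":[0.0082,0.0358,0],"dr":[0,0,-25.9]}
    - {"offset":[0.0089,0.0371,0],"dr":[0,0,-26.9]}
    - {"offset":[0.0093,0.038,0],"dr":[0,0,-27.6]}
    - {"offset":[0.0096,0.0385,0],"dr":[0,0,-28]}

```text
time_s: 25.88
position: [0.5838, 0.1597, 0.1515]
tcp_rot: [[0.202, 0.979, 0.0], [0.979, -0.202, -0.0], [-0.0, 0.0, -1.0]]
force: [-0.3, -0.1, -4.0]
opening: 0.136
grasp_force: 30.0
```

Call:
servo_tool:
  targets:
    - {"offset":[0,0,0],"dr":[0,0,0]}
    - {"offset":[0,0,0],"dr":[0,0,0]}
    - {"offset":[0,0,0],"dr":[0,0,0]}
    - {"offset":[0,0,0],"dr":[0,0,0]}
    - {"offset":[0,0,0],"dr":[0,0,0]}
    - {"offset":[0,0,0],"dr":[0,0,0]}
    - {"offset":[0,0,0],"dr":[0,0,0]}
    - {"offset":[0,0,0],"dr":[0,0,0]}
    - {"offset":[0,0,0],"dr":[0,0,0]}
    - {"offset":[0,0,0],"dr":[0,0,0]}
    - {"offset":[0,0,0],"dr":[0,0,0]}
    - {"offset":[0,0,0],"dr":[0,0,0]}

```text
time_s: 26.88
position: [0.5836, 0.1598, 0.1516]
tcp_rot: [[0.203, 0.979, 0.0], [0.979, -0.203, 0.0], [0.0, 0.0, -1.0]]
force: [-0.3, 0.3, -3.7]
opening: 0.137
grasp_force: 30.0
```

Run:
```python
from h import *
import cv2
s=bot.read_state();P=np.array(s["position"]);R=np.array(s["tcp_rot"]);print(s["time_s"],P,s["force"],s["moment"],s["qvel"])
print("yaw y",np.degrees(np.arctan2(R[1,1],R[0,1])),"dish",P+R[:,0]*.082)
c=viewer.capture("side");t=viewer.capture("top")
for n,k,x0,y0,f in(("side",c,210,240,4),("top",t,180,180,4)):
  for sag in(0,3,6):
    q=rim(k,P,258.3,sag,x0=x0,y0=y0,f=f)
    print(n,sag,*[g.round(0) for g in(q[q[:,0].argmin()],q[q[:,0].argmax()],q[q[:,1].argmin()],q[q[:,1].argmax()])])
o=np.hstack([cv2.resize(cv2.cvtColor(k["color"],4)[y0:y0+140,x0:x0+100],(400,560),interpolation=2) for k,x0,y0 in((c,210,240),(t,180,180))])
cv2.imwrite("pics/f7.png",o)
```

```text
26.8833 [0.58359529 0.15980022 0.15156285] [-0.32103252  0.26769946 -3.67607003] [-0.33279261 -0.02626689 -0.02078535] [-0.0688044  -0.03761448 -0.12137256 -0.05071894 -0.06427278  0.09591292]
yaw y -11.722291074434983 dish [0.60025509 0.24009002 0.15156423]
side 0 [119. 155.] [405. 144.] [270.  50.] [254. 249.]
side 3 [121. 163.] [405. 148.] [274.  51.] [253. 260.]
side 6 [123. 170.] [406. 151.] [277.  52.] [252. 270.]
top 0 [ 32. 185.] [251. 182.] [143.  75.] [139. 293.]
top 3 [ 36. 188.] [251. 182.] [146.  77.] [141. 293.]
top 6 [ 40. 190.] [252. 183.] [150.  78.] [142. 294.]
```

View pics/f7.png

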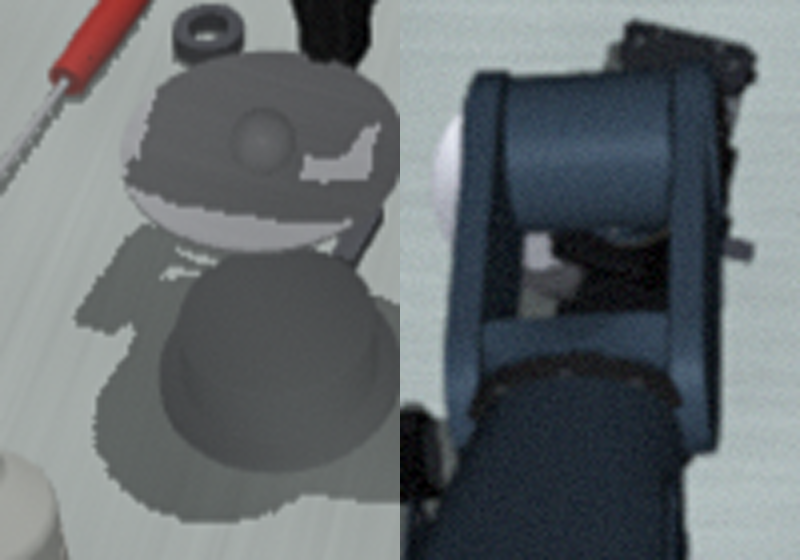

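The side view shows the rim's left extreme at (121,157), its top at (268,50) and its bottom at (252,251), which matches a level dish. The ball is in the middle at (264,140), and the handle lies over the bar's direction (258.3° against about 258°). I'll hand in.

```bash
python3 -c "
from rig import ticket
print(ticket.hand_in())"
```

```text
the job is handed in; nothing more can be done
None
```

I handed the job in at about 27 s of the 64 s allowed: the three sleeves stand in a row, one per tray cell and let go, and the dish is held level about 10 cm above its stand, handle along the bar and ball in the middle, but the hand-in returned no verdict.

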